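# Kit the flight parts and hold the tray ready

### The arm

A 7-joint arm with a two-finger parallel gripper is mounted at the origin on the work surface. World frame = base frame: x ahead of the robot, y to its left, z up, the work surface at z = 0. Lengths are in mm, angles in rad, forces in N, time in s.
With the tool pointing down it reaches from about 400 to 850 mm from the base axis. Payload 4.5 kg.
Tool frame: the origin (TCP) lies between the finger pads, 19 mm behind the fingertips; this is the grasp point; z points along the fingers, y is the line along which they close (so a half turn about z gives the same grasp; the last joint's range is limited). The gripper opens to 88 mm and grips with 3 to 60 N. Pads are 18 mm wide; open, the fingers measure 123 mm over their backs; the gripper's body (75 mm by 187 mm) begins 45 mm behind the grasp point.
Start: joints at [1.31, 0.689, -0.195, 1.565, 0.157, 0.902, -0.215], TCP at [181.621, -598.051, 257.443] pointing down, gripper open.
Joint ranges: [-3.01, 3.01], [-0.46, 2.08], [-1.47, 1.51], [0.13, 2.56], [-1, 4.14], [0.04, 2.09], [-2.66, 2.66]. Speed limits (rad/s): [2.57, 2.57, 3.14, 3.14, 3.14, 3.14, 3.14].

### API

Orientations are given as a 3x3 rotation matrix whose columns are the frame's x, y, z axes.
In Python, from rig import r gives the robot as it stands. Calls block until the motion is done:
- r.reach(position, orientation): joint-space move of the TCP to a pose.
- r.move_straight(position, rotation=None, vel=150, stop_force=None): straight line of the TCP; rotation=None keeps the orientation; vel is the mean speed in mm/s. With stop_force (N) it stops when the force on the tool has changed by that much, and returns True; else False.
- r.goto_joints(angles): joint-space move.
- r.set_gripper(opening, squeeze=None): finger opening in mm; squeeze is the grip in N (None keeps the last); returns when the fingers have stopped.
- r.hold(seconds).
- r.solve_ik(position, orientation): joint angles nearest the present ones, or None.
- r.get_obs(): the state.
- r.camera(name): name is "side" or "top"; returns a dict with "frame" (420x560x3 uint8, blue, green, red), "fx", "fy", "cx", "cy" (pixels), "origin" and "attitude" of the camera in the world. Camera axes: x right, y up, looking along -z (the intrinsics and any distortion apply to the point x, -y, -z); pixel columns grow to the right and rows downward; lengths in mm; the calibration is good to about 2 mm. A picture is of the moment at which its call begins. There is no depth.
A pose or a line that the arm cannot do raises r.IKError and nothing moves.
- r.job_done(): hands the job in; it is judged then, once.
Trained networks look in a picture, given as the dict that the camera call returned (one of the last four; its "shot" number tells which), for a name from the list of things; names that differ only in an ending like _2 or _b are one class to them, and where a whole thing is asked for, a point or a joint stands for the part that bears it (a point fixed in the world has none). Each returns a list of dicts, best first, with "conf" (0 to 1); they miss things now and then, are a little off and sometimes report something else, mostly with a low value. They report only what shows in the picture. A call takes as long as a camera call. They do not tell look-alikes from the thing itself.
- r.search_frame(picture, label): "box" ([centre column, centre row, width, height] in pixels, round what is visible of it).
- r.masks_of(picture, label): "region" (420x560 bool, what is visible of it) and "box" ([centre column, centre row, width, height] in pixels, round what is visible of it).
- r.landmark_of(picture, label): "point" ([column, row] in pixels: a listed point, or the origin of a listed thing).
The state is a dict: "time": time; "joints": joint angles; "dq": joint speeds; "tau": joint torques, N m; "ee_pos": TCP position; "tcp_rot": TCP orientation; "contact_force": force on the tool from outside, world axes, zero at the start; "moment": the same for the moment, N m; "width": finger opening in mm; "grip_force": force on a finger pad.
Only numpy, scipy, OpenCV 4.12 (cv2) and the standard library are available. Lean on these libraries where they do the work, as an engineer would, in place of code of your own. Each camera call takes 0.05 s, during which the arm holds its last target. There are 200 camera calls.

### The job

Set the reaction wheel, the star camera and the battery block one by one into the blue carrying tray while it stands on its rest: each upright on the tray's floor, set down gently and not dropped. Then take the tray by its bar handle, lift it straight up until it is at least 10 cm clear of the rest, and finish while holding it there, level and still, with the three parts standing in it and nothing but the gripper on the handle carrying it. Do not shift the tools lying about or knock the satellite.

Things in the scene. Friction and masses are not known exactly. Their poses are not given: they have to be found in the camera images.
- tray: Loose blue carrying tray, about 400 g: open box 220 (x) x 160 (y) x 30 mm high, floor and walls 4 mm, undivided. Grey aluminium bar handle along its x over the centre line, end to end, 12 mm thick (y), from 58 to 76 mm above the origin, on 8 x 30 mm end posts (x +-103), open beneath. Room for parts on the floor either side of the bar (y about +-42). Origin: centre of underside; z up.
- rest: Fixed low pedestal under the tray: aluminium with a black rubber top, 170 (x) x 110 (y) x 20 mm high, hidden by the tray from above; its axes are within 4 degrees of the tray's. Origin: centre of its underside, on the table. The tray starts standing on its top, 20 mm above the table.
- wheel: Loose reaction wheel unit: plain bare-aluminium upright cylinder, diameter 44 mm, 42 mm high, dark disc on top, about 130 g. Origin: centre of the underside; z up.
- camera: Loose black star camera, standing lens up: square base 40 x 40 x 14 mm with a round barrel of 30 mm diameter above it, red ring near the top; 46 mm high in all, about 90 g. Origin: centre of the underside; z up along the barrel.
- battery: Loose orange battery block with a white band at its foot, standing upright: 42 (x) x 28 (y) x 46 mm high, about 110 g. Origin: centre of the underside; z up.
- driver: Bystander: loose torque screwdriver lying on the table, white handle 22 mm thick, about 165 mm long along its x (-100 to 65 mm). Origin: under its length, at table height.
- dish: Bystander: loose shallow steel screw dish, 70 mm across, 18 mm high. Origin: centre of the underside.
- cleaner: Bystander: loose black soldering-tip cleaner pot with brass wool, 72 mm across, 66 mm high. Origin: centre of the underside.
- blower: Bystander: loose blue rubber air blower bulb standing nozzle up, 68 mm across, 95 mm high. Origin: centre of the underside.
- satellite: Bystander: fixed delicate small satellite (100 mm cube, its bottom 72 mm up on a black stand 200 x 140 mm) with two solar panels spread along its x, 440 mm overall, top 174 mm above the table, 90 mm wide in y. Origin: centre of the stand's underside.
There are look-alikes about, which are no part of the job. There is more than one size of the wheel; the one meant has the size given above.

How it is judged (in metres and radians):
On the way:
1. wheel, camera and battery all stand upright on the tray's floor, let go, with the tray still on its rest (x of wheel in the frame of tray between -0.106 and 0.106 m and y of wheel in the frame of tray between -0.076 and 0.076 m and z of wheel in the frame of tray between -0.002 and 0.014 m and angle between each of wheel, camera, battery's own z axis and vertical below 0.35 rad and x of camera in the frame of tray between -0.106 and 0.106 m and y of camera in the frame of tray between -0.076 and 0.076 m and z of camera in the frame of tray between -0.002 and 0.014 m and x of battery in the frame of tray between -0.106 and 0.106 m and y of battery in the frame of tray between -0.076 and 0.076 m and z of battery in the frame of tray between -0.002 and 0.014 m and contact force between the fingers and wheel below 0.1 N and contact force between the fingers and camera below 0.1 N and contact force between the fingers and battery below 0.1 N and z of tray in the frame of rest below 0.03 m and contact force between tray and rest above 0.5 N), for 0.2 s.
At the end, for the whole second after the job is handed in: Gripper holds the tray by its bar (TCP within 30 mm of it, over 2 N), tray 90 mm or more above the rest and within 100 mm of it sideways, tilt under 0.12 rad, under 0.03 m/s and 0.15 rad/s, not touching rest or satellite; the three parts stand on its floor (within 10 mm, tilt under 0.35 rad) (x of wheel in the frame of tray between -0.106 and 0.106 m and y of wheel in the frame of tray between -0.076 and 0.076 m and z of wheel in the frame of tray between -0.002 and 0.014 m and angle between each of wheel, camera, battery's own z axis and vertical below 0.35 rad and x of camera in the frame of tray between -0.106 and 0.106 m and y of camera in the frame of tray between -0.076 and 0.076 m and z of camera in the frame of tray between -0.002 and 0.014 m and x of battery in the frame of tray between -0.106 and 0.106 m and y of battery in the frame of tray between -0.076 and 0.076 m and z of battery in the frame of tray between -0.002 and 0.014 m and z of tray in the frame of rest above 0.11 m and horizontal distance between tray and rest below 0.1 m and angle between tray's own z axis and vertical below 0.12 rad and linear speed of tray below 0.03 m/s and angular speed of tray below 0.15 rad/s and contact force between the fingers and tray above 2 N and x of the grasp point in the frame of tray between -0.1 and 0.1 m and y of the grasp point in the frame of tray between -0.03 and 0.03 m and z of the grasp point in the frame of tray between 0.045 and 0.11 m and contact force between tray and rest below 0.1 N and contact force between tray and satellite below 0.1 N and contact force between the fingers and wheel below 0.1 N and contact force between the fingers and camera below 0.1 N and contact force between the fingers and battery below 0.1 N); the arm keeps its last pose, push and grip.
It fails at once if screwdriver, dish, tip cleaner or blower is moved more than 3 cm (distance of any of driver, dish, cleaner, blower from where it was at the start of the episode above 0.03 m).
It fails at once if the satellite is knocked (over 4 N) (contact force between anything else and satellite above 4 N).
It fails at once if the tray is tipped more than about 20 degrees (angle between tray's own z axis and vertical above 0.35 rad).
It fails at once if a part is dropped into the tray (faster than 0.75 m/s just above its floor) ((x of wheel in the frame of tray between -0.106 and 0.106 m and y of wheel in the frame of tray between -0.076 and 0.076 m and z of wheel in the frame of tray between -0.01 and 0.04 m and linear speed of wheel above 0.75 m/s) or (x of camera in the frame of tray between -0.106 and 0.106 m and y of camera in the frame of tray between -0.076 and 0.076 m and z of camera in the frame of tray between -0.01 and 0.04 m and linear speed of camera above 0.75 m/s) or (x of battery in the frame of tray between -0.106 and 0.106 m and y of battery in the frame of tray between -0.076 and 0.076 m and z of battery in the frame of tray between -0.01 and 0.04 m and linear speed of battery above 0.75 m/s)).
It also fails if it takes over 72 s, if anything falls off the work surface, if the arm or the gripper's body presses on something with over 40 N, if the wrist force passes 120 N, or if a joint passes its speed limit or range.

## Working session

There is one attempt and no reset: what is moved stays moved. The work goes in short steps, each a Python script; the robot and the scene stay as the last script left them, time stands still between calls to the robot, and variables do not carry over. Pictures are saved under pics/ and viewed, at most 10 in all, crops included, and the job is handed in when it is done.

```bash
mkdir -p pics; ls
python3 - <<'E'
from rig import r
import cv2, numpy as np
for n in ("top","side"):
    p=r.camera(n); cv2.imwrite(f"pics/{n}0.png",p["frame"])
    print(n,{k:(np.round(v,3).tolist() if k!="frame" else 0) for k,v in p.items() if k not in("frame",)and not isinstance(v,str)})
    for l in "tray wheel camera battery driver dish cleaner blower satellite".split():
        for d in r.masks_of(p,l)[:4]:
            print(l,round(d["conf"],2),np.round(d["box"],1).tolist(),end=' ; ')
        print([ (round(d["conf"],2),np.round(d["point"],1).tolist()) for d in r.landmark_of(p,l)[:4]])
print(r.get_obs()["time"])
E
```

```text
pics
top {'fx': 517.639, 'fy': 517.639, 'cx': 281.83, 'cy': 214.067, 'origin': [417.157, -41.428, 2030.473], 'attitude': [[-0.012, 0.997, -0.073], [-1.0, -0.012, 0.005], [0.004, 0.074, 0.997]], 'shot': 1}
tray 0.9 [311.3, 224.3, 51.2, 67.3] ; [(0.59, [312.5, 223.1])]
wheel 0.69 [244.4, 201.0, 12.9, 12.4] ; wheel 0.41 [227.2, 220.6, 6.3, 8.8] ; [(0.46, [266.3, 204.3]), (0.42, [248.0, 199.3]), (0.37, [227.7, 218.7])]
camera 0.56 [247.6, 237.8, 11.0, 10.0] ; [(0.52, [250.2, 235.0])]
battery 0.64 [205.4, 233.5, 13.0, 14.4] ; [(0.65, [206.0, 233.9])]
driver 0.63 [200.8, 185.6, 35.9, 10.9] ; [(0.71, [193.7, 188.4])]
dish 0.49 [277.0, 173.1, 21.7, 19.8] ; [(0.58, [277.1, 169.0])]
cleaner 0.75 [245.4, 199.3, 12.9, 11.7] ; cleaner 0.53 [229.7, 159.8, 19.3, 18.7] ; [(0.64, [231.8, 162.7])]
blower 0.71 [247.4, 236.8, 11.7, 15.0] ; blower 0.7 [143.8, 262.6, 18.7, 17.8] ; [(0.59, [149.5, 258.8])]
satellite 0.65 [426.0, 259.6, 44.0, 118.9] ; [(0.83, [424.8, 258.0]), (0.24, [248.4, 236.8])]
side {'fx': 515.981, 'fy': 515.981, 'cx': 281.38, 'cy': 210.244, 'origin': [244.3, 921.095, 1154.436], 'attit
[... 366 characters left out ...]
5, 15.9, 24.0] ; [(0.48, [286.4, 258.4])]
battery 0.81 [266.7, 306.1, 19.2, 21.9] ; battery 0.61 [194.4, 295.5, 10.2, 46.0] ; battery 0.35 [301.6, 192.7, 75.3, 45.7] ; [(0.68, [266.2, 312.5])]
driver 0.86 [194.9, 299.4, 12.8, 51.9] ; driver 0.6 [180.9, 247.1, 26.3, 31.9] ; [(0.85, [191.1, 309.8])]
dish 0.7 [219.8, 207.8, 17.1, 14.3] ; [(0.74, [223.0, 211.9])]
cleaner 0.76 [181.0, 246.0, 27.6, 30.4] ; cleaner 0.75 [277.4, 398.1, 29.3, 29.3] ; cleaner 0.64 [193.6, 298.2, 15.8, 54.9] ; [(0.62, [182.5, 255.3])]
blower 0.84 [276.4, 399.3, 28.0, 31.4] ; [(0.68, [279.7, 406.2]), (0.52, [180.5, 251.4])]
satellite 0.87 [376.8, 104.2, 129.6, 80.3] ; [(0.92, [374.0, 124.4]), (0.68, [223.9, 212.6])]
1.9
```

Run:
```python
import cv2
a=cv2.imread("pics/top0.png")[140:280,130:350]; cv2.imwrite("pics/t1.png",cv2.resize(a,None,fx=3.6,fy=3.6,interpolation=2))
a=cv2.imread("pics/side0.png")[150:350,150:410]; cv2.imwrite("pics/s1.png",cv2.resize(a,None,fx=3,fy=3,interpolation=2))
```

```text
(no output)
```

View pics/t1.png

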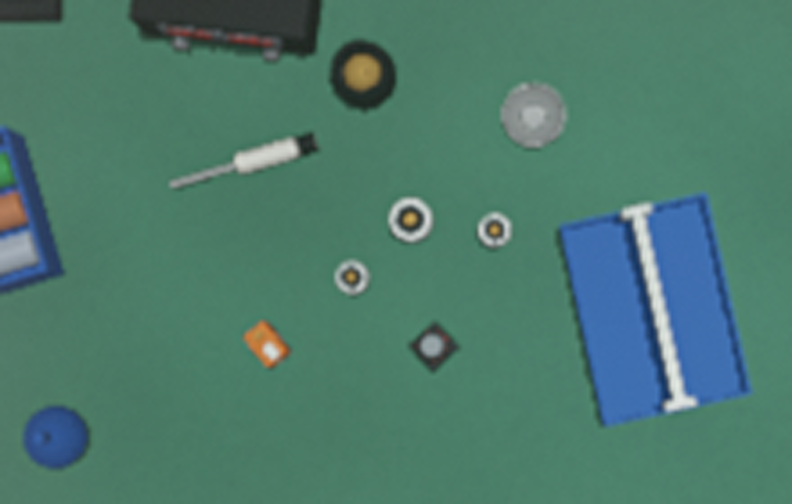

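View pics/s1.png

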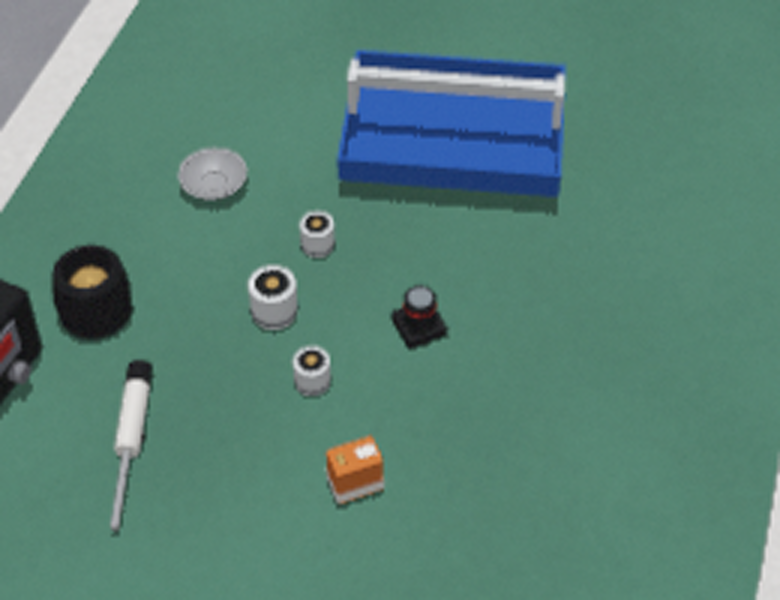

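```bash
cat > fit.py <<'E'
import cv2, numpy as np
from scipy.optimize import minimize
U=6
def proj(p,X):
    q=(np.atleast_2d(X)-p["origin"])@np.array(p["attitude"])   # camera coords
    return np.c_[p["cx"]+p["fx"]*q[:,0]/-q[:,2], p["cy"]-p["fy"]*q[:,1]/-q[:,2]]
def ray(p,uv):
    d=np.array(p["attitude"])@[(uv[0]-p["cx"])/p["fx"],-(uv[1]-p["cy"])/p["fy"],-1]
    return d
def onplane(p,uv,z):
    d=ray(p,uv); o=np.array(p["origin"]); return (o+d*(z-o[2])/d[2])[:2]
def mask(p,c,s,thr=22):
    x0,y0=int(c[0]-s),int(c[1]-s)
    a=p["frame"][y0:y0+2*s,x0:x0+2*s]
    a=cv2.resize(a,None,fx=U,fy=U,interpolation=cv2.INTER_CUBIC)
    lab=cv2.cvtColor(a,cv2.COLOR_BGR2LAB).astype(float)
    ring=np.concatenate([lab[:U].reshape(-1,3),lab[-U:].reshape(-1,3),lab[:,:U].reshape(-1,3),lab[:,-U:].reshape(-1,3)])
    d=(lab-np.median(ring,0))*[.5,1,1]
    m=(np.linalg.norm(d,axis=2)>thr).astype(np.uint8)
    n,l,st,ce=cv2.connectedComponentsWithStats(m)
    k=min([i for i in range(1,n) if st[i,4]>U*U*20],key=lambda i:np.linalg.norm(ce[i]-s*U))
    return (l==k).astype(np.uint8),(x0,y0)
def render(p,off,shape,hulls):
    m=np.zeros(shape,np.uint8)
    for H in hulls:
        q=((proj(p,H)-off+.5)*U-.5)
        h=cv2.convexHull(q.astype(np.float32))
        cv2.fillConvexPoly(m,np.round(h*16).astype(np.int32),1,shift=4)
    return m
def box(x0,x1,y0,y1,z0,z1): return np.array([[x,y,z] for x in(x0,x1) for y in(y0,y1) for z in(z0,z1)],float)
def place(H,x,y,yaw,z=0):
    c,s=np.cos(yaw),np.sin(yaw); return H@np.array([[c,s,0],[-s,c,0],[0,0,1]])+[x,y,z]
def cyl(R,z0,z1):
    t=np.linspace(0,2*np.pi,40); return np.array([[R*np.cos(a),R*np.sin(a),z] for a in t for z in(z0,z1)])
def fit(ps,ms,model,x0,step):
    def cost(v):
        c=0
        for p,(m,o) in zip(ps,ms):
            g=render(p,o,m.shape,model(v)); c+=1-(m&g).sum()/max(1,(m|g).sum())
        return c
    sx=np.vstack([x0]+[np.array(x0)+np.eye(len(x0))[i]*step[i] for i in range(len(x0))])
    res=minimize(cost,x0,method="Nelder-Mead",options=dict(initial_simplex=sx,maxiter=300,xatol=.02,fatol=1e-4))
    return res.x,res.fun
# models: free params
M=dict(
 wheel=lambda v:[place(cyl(v[2],0,v[3]),v[0],v[1],0)],
 camera=lambda v:[place(box(-20,20,-20,20,0,14),v[0],v[1],v[2]),place(cyl(15,14,v[3]),v[0],v[1],0)],
 battery=lambda v:[place(box(-21,21,-14,14,0,v[3]),v[0],v[1],v[2])],
 tray=lambda v:[place(h,v[0],v[1],v[2],v[3]) for h in(box(-110,110,-80,80,0,30),box(-107,107,-6,6,58,76),box(-107,-99,-15,15,0,58),box(99,107,-15,15,0,58))])
E
python3 - <<'E'
from rig import r
from fit import *
T,S=r.camera("top"),r.camera("side")
def go(n,ct,cs,s,init,step,zc=25):
    ms=[mask(T,ct,s),mask(S,cs,s+4)]
    xy=onplane(T,ct,zc)
    best=min((fit([T,S],ms,M[n],np.r_[xy,i],step) for i in init),key=lambda t:t[1])
    print(n,np.round(best[0],2),round(best[1],3)); 
go("wheel",(244,201),(241,249),11,[[22,42]],[8,8,4,6])
go("wheel",(267,204),(256,229),10,[[18,38]],[8,8,4,6])
go("wheel",(227.5,217),(254,274),10,[[18,38]],[8,8,4,6])
go("camera",(250,236),(289,256),12,[[a,46] for a in(.3,.8,1.2)],[8,8,.4,6])
go("battery",(204,235.5),(267,306),13,[[a,46] for a in(0,.8,1.6,2.4)],[8,8,.5,6])
go("tray",(311,225),(300,190),50,[[a,20] for a in(-.3,0,.3)],[15,15,.2,8],30)
E
```

```text
wheel [619.52  96.02  11.42  52.41] 0.65
wheel [608.03   4.82  16.04  33.  ] 0.53
wheel [557.48 160.84  15.62  35.59] 0.589
camera [481.76  72.43   0.72  44.22] 0.223
battery [486.23 251.48   0.67  47.73] 0.138
tray [ 5.1731e+02 -1.6334e+02  2.1000e-01  2.4050e+01] 0.155
```

```bash
python3 - <<'E'
s=open('fit.py').read()
s=s.replace("    n,l,st,ce=","    cs,_=cv2.findContours(m,cv2.RETR_EXTERNAL,cv2.CHAIN_APPROX_NONE); cv2.drawContours(m,cs,-1,1,-1)\n    n,l,st,ce=")
open('fit.py','w').write(s)
E
python3 - <<'E'
from rig import r
from fit import *
T,S=r.camera("top"),r.camera("side")
rows=[]
for thr in(12,16,20):
  for n,ct,cs in (("A",(244,201),(241,249)),("B",(267,204),(256,229)),("C",(227.5,217),(254,274))):
    ms=[mask(T,ct,11,thr),mask(S,cs,14,thr)]
    x,f=fit([T,S],ms,M["wheel"],np.r_[onplane(T,ct,25),20,42],[8,8,4,6]); print(thr,n,np.round(x,2),round(f,3))
    if thr==16: rows.append(np.hstack([cv2.resize(m*255,(200,200)) for m,_ in ms]))
for thr in(14,18):
  ms=[mask(T,(250,236),12,thr),mask(S,(289,256),16,thr)]
  x,f=fit([T,S],ms,M["camera"],[482,72,.72,46],[8,8,.2,6]); print(thr,"cam",np.round(x,2),round(f,3))
  ms=[mask(T,(311,225),50,thr),mask(S,(300,190),54,thr)]
  x,f=fit([T,S],ms,M["tray"],[517,-163,.21,22],[8,8,.1,6]); print(thr,"tray",np.round(x,2),round(f,3))
cv2.imwrite("pics/m.png",np.vstack(rows))
E
```

```text
12 A [618.95  95.8   23.05  43.85] 0.131
12 B [605.57   6.82  17.12  36.93] 0.221
12 C [556.98 160.46  17.14  34.23] 0.136
16 A [618.96  95.97  22.36  44.59] 0.128
16 B [607.7    5.66  17.44  32.43] 0.179
16 C [557.43 160.31  16.69  33.86] 0.146
20 A [619.26  95.71  21.59  44.21] 0.166
20 B [607.33   4.99  16.62  31.99] 0.228
20 C [557.44 160.39  15.84  34.22] 0.174
14 cam [482.28  72.63   0.73  46.01] 0.095
14 tray [ 5.1689e+02 -1.6209e+02  2.1000e-01  2.6590e+01] 0.169
18 cam [482.15  72.48   0.73  45.63] 0.107
18 tray [ 5.1688e+02 -1.6232e+02  2.1000e-01  2.5800e+01] 0.15
```

View pics/m.png

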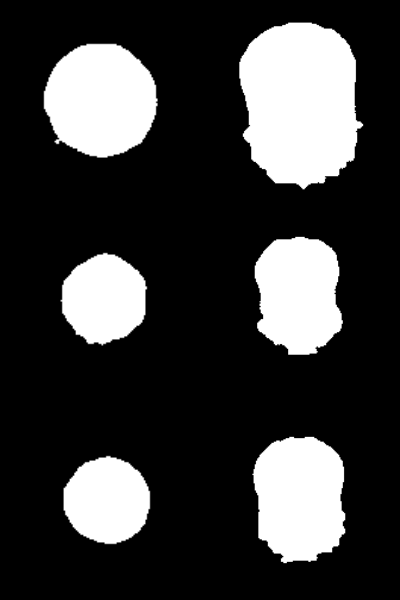

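```bash
cat > act.py <<'E'
from rig import r
import numpy as np
TR=np.array([516.9,-162.5]); TY=.21; ZT=20.
def R(a):
    y=np.array([np.cos(a),np.sin(a),0]); z=np.array([0,0,-1.]); return np.c_[np.cross(y,z),y,z]
def tray(x,y):
    c,s=np.cos(TY),np.sin(TY); return TR+[c*x-s*y,s*x+c*y]
def best(xyz,a):
    "the half-turn of the grasp that turns the wrist less"
    j0=np.array(r.get_obs()["joints"]); o=[]
    for b in(a,a+np.pi,a-np.pi):
        j=r.solve_ik(list(xyz),R(b))
        if j is not None: o.append((np.abs(np.array(j)-j0).max(),b))
    return min(o)[1]
def pick(xy,a,h,opening,safe=170):
    a=best([*xy,safe],a); r.set_gripper(opening,20)
    r.reach([*xy,safe],R(a))
    print("stop",r.move_straight([*xy,h],vel=110,stop_force=10))
    r.set_gripper(0,25); o=r.get_obs(); print("width",o["width"],"grip",o["grip_force"])
    r.move_straight([*xy,safe],vel=180)
def put(x,y,h,opening,safe=190):
    p=tray(x,y); a=best([*p,safe],TY)
    r.reach([*p,safe],R(a)); w=r.get_obs()["width"]; print("carried width",w)
    r.move_straight([*p,ZT+4+h+15],vel=150)
    s=r.move_straight([*p,ZT+4+h-6],vel=25,stop_force=2.5)
    print("touch",s,r.get_obs()["ee_pos"]); r.hold(.2)
    r.set_gripper(w+opening); r.move_straight([*p,safe],vel=150)
    print("t",r.get_obs()["time"])
E
python3 - <<'E'
from act import *
p=r.get_obs()["ee_pos"]
r.move_straight([p[0],p[1],320])
pick([619,96],.314,33,75)
E
```

```text
stop False
width 43.4082516737703 grip 24.999698261817684
```

Run:
```python
from act import *
put(0,-46,33,12)
pick([482.2,72.5],.73,34,62)
```

```text
carried width 42.955957137360336
touch True [ 526.44783971 -207.58048507   56.80772366]
t 13.2417
stop False
width 29.252091805629636 grip 24.999893316999078
```

Run:
```python
from act import *
put(-55,42,34,14)
pick([486.2,251.5],.67,33,66)
put(45,40,33,12)
import cv2
p=r.get_obs()["ee_pos"]; r.move_straight([p[0]-60,p[1]+180,260],vel=250)
from fit import *
T,S=r.camera("top"),r.camera("side")
ms=[mask(T,(311,225),50,16),mask(S,(300,190),54,16)]
x,f=fit([T,S],ms,M["tray"],[517,-163,.21,22],[8,8,.1,6]); print("tray",np.round(x,2),round(f,3))
v=[cv2.resize(i["frame"][y:y+100,x:x+100],(390,390),interpolation=2) for i,x,y in((T,261,175),(S,250,140))]
cv2.imwrite("pics/after.png",np.hstack(v))
```

```text
carried width 29.637333798629015
touch True [ 454.42414052 -132.98912059   57.76243927]
t 21.575
stop False
width 41.638400725657434 grip 24.999890117906034
carried width 42.2845052425107
touch True [ 552.54516811 -114.05875043   57.02924505]
t 30.8667
tray [ 5.1688e+02 -1.6224e+02  2.0000e-01  4.0290e+01] 0.457
```

View pics/after.png

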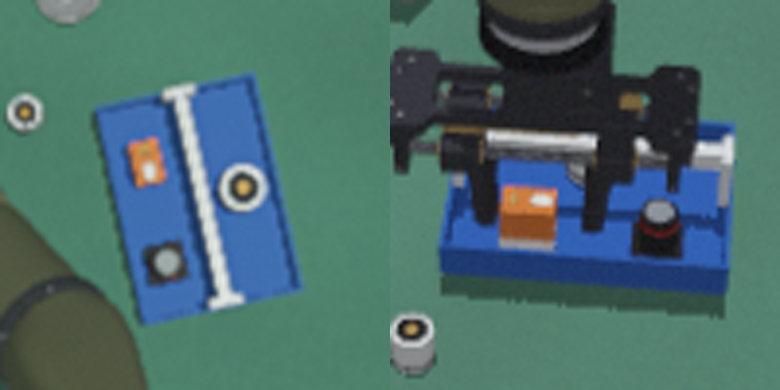

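Run:
```python
from act import *
from fit import *
T=r.camera("top"); 
e=[onplane(T,u,96) for u in((307.4,199.4),(319.2,251.9))]; print(e,(e[0]+e[1])/2, np.arctan2(*(e[0]-e[1])[::-1]))
print(r.landmark_of(T,"tray")[:1])
c=TR; a=best([*c,200],TY+np.pi/2)
r.set_gripper(44,60)
r.reach([*c,200],R(a))
print("stop",r.move_straight([*c,90.5],vel=80,stop_force=8)); o=r.get_obs(); print(o["ee_pos"])
r.set_gripper(0,60); o=r.get_obs(); print(o["width"],o["grip_force"],o["contact_force"],o["time"])
```

```text
[array([ 613.73749664, -148.28986741]), array([ 416.55334066, -189.13639694])] [ 515.14541865 -168.71313217] 0.20426019303059106
[{'point': [310.9, 224.1], 'conf': 0.65}]
stop False
[ 517.20565839 -162.58530437   90.95822847]
11.312742119122772 60.00017333775759 [ 0.05298742 -2.76573623 -0.24369844] 35.4333
```

Run:
```python
from act import *
import cv2
p=r.get_obs()["ee_pos"]
r.move_straight([p[0],p[1],p[2]+15],vel=20); o=r.get_obs(); print(o["contact_force"],o["moment"])
r.move_straight([p[0],p[1],p[2]+125],vel=40); r.hold(.7)
o=r.get_obs(); print(o["ee_pos"],o["width"],o["contact_force"],o["moment"],o["time"])
S=r.camera("side");T=r.camera("top")
cv2.imwrite("pics/lift.png",cv2.resize(np.hstack([S["frame"][100:240,230:370],T["frame"][155:295,241:381]]),(800,400),interpolation=2))
```

```text
[-0.0633432   0.08462687 -8.33712765] [-0.02317503  0.03698408  0.01231399]
[ 517.2314244  -163.40669352  215.66137236] 11.29527730188192 [ 0.23530663 -0.83355755 -8.83544596] [-0.01127818  0.0572477   0.02800264] 39.9417
```

View pics/lift.png

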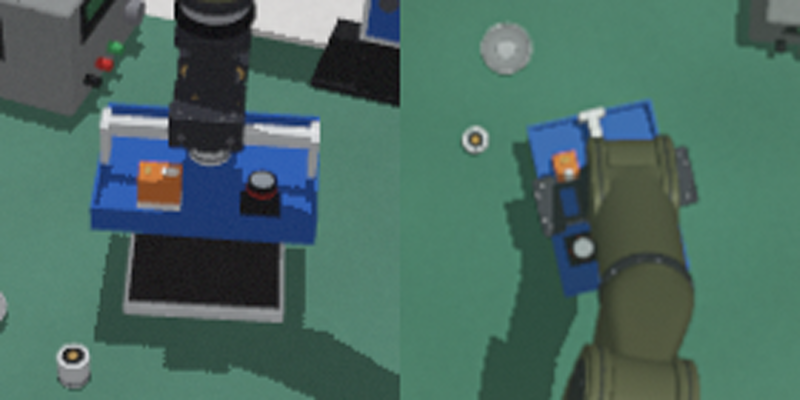

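The picture shows the tray well clear of the rest and level, with the battery at about (160,185) and the camera at about (262,195) both standing. The wheel is hidden behind the gripper.

Run:
```python
from rig import r
import numpy as np
r.hold(.5); o=r.get_obs(); print(np.abs(o["dq"]).max(),o["ee_pos"],o["contact_force"]); print(r.job_done())
```

```text
0.0011184302057636126 [ 517.19319901 -163.38248021  215.62723164] [ 0.46386892  0.61470565 -8.457786  ]
the job is handed in; nothing more can be done
None
```

The job is handed in with no verdict returned: the arm holds the tray still by its bar, raised about 125 mm off the rest and looking level, with battery and camera seen standing; the wheel was standing before the lift but was hidden by the gripper afterwards.

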